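# Load the specimen bay and hang its lift-off door

## Task

Get the specimen bay ready: clear the two lens cans out of its doorway and stand them upright on the rubber mat, and lay every steel specimen bar there is flat on the sloping shelf of the bay, lengthways down the slope. Lift the door out of its stand and hang it shut in front of the doorway by lowering both hinge knuckles fully home on their pins together, set down gently rather than dropped; leave the jar, dish and eyepiece alone.

Things in the scene. Friction and masses are not known exactly. Their poses are not given: they have to be found in the camera images.
- bay: White open-topped bay, fixed, base 240 x 150 mm: 110 mm back wall at +y, 105 mm posts at the two -y corners, 190 mm doorway between them facing -y. Origin on the table; x to the hinge post, y to the back wall. Post fronts at y = -75 mm, rubber door stop on the other post at -79. Pins at x +112, y -87. The door hung shut: panel x -104 to +98, mid-plane y -87, bottom 10 mm above the table.
- shelf: Dark steel shelf fixed in the bay, sloping down 0.21 rad (12 deg) from doorway to back wall. Origin mid upper surface, 45 mm above the table, at bay x 0, y +6 mm; x (190 mm wide) as bay x, y (132 mm long) down the slope, z normal to it. A 6 mm lip along each end beyond x = +-95 mm; the back wall closes the low edge, the high edge is open.
- pin_low (a point): Foot of the lower hinge pin, on the upper face of its bracket, 22 mm above the table. The pin is 8 mm in diameter and 24 mm high; its upper 10 mm taper to 2 mm diameter.
- pin_top (a point): Foot of the upper pin, 102 mm above the table, straight above the lower; same pin, tip at 126 mm. Its bracket (20 x 22 x 8 mm, underside at 94 mm) overhangs the lower pin: so bring the door in sideways from the front (from bay -y), raised 25 to 49 mm above its hung height (best 35), the lower knuckle between lower pin and upper bracket, then lower it.
- door: Lift-off door, 0.45 kg: aluminium panel 202 x 10 x 118 mm with grey inlay, black grip tab on top, two steel hinge knuckles at its +x edge. Origin mid underside of the panel; x along its width to the knuckles, y through its thickness, z up. Hung shut, its axes are parallel to the bay axes. Starts upright in the door stand.
- door_tab (a point): Middle of the grip tab of the door, 143 mm above the panel underside. The tab is 50 mm wide (door x), 10 mm thick (door y) and 45 mm high, from 118 to 163 mm above the underside; straight above the balance point of the door.
- knuckle_low (a point): Middle of the underside of the lower knuckle of the door: a tube 22 mm high, 20 mm outside and 12 mm inside diameter, open at both ends (2 mm play round the pin: a hung door sags up to 0.05 rad); 115 mm from the door middle along door x, 12 mm above the panel underside.
- knuckle_top (a point): The same for the upper knuckle, 80 mm higher, 92 mm above the panel underside.
- park: Grey plastic door stand, fixed: base plate 200 x 60 x 5 mm and two pairs of blocks up to 35 mm above the table, with a 14 mm wide slot between them along its x, in which the door stands upright on the plate. Origin underneath its middle. The door lifts straight up out of it.
- mat: Black rubber mat, fixed, 180 x 100 x 4 mm, origin in the middle of its underside on the table, x along its long side.
- can_a: Closed aluminium lens can with a black band, upright cylinder of 52 mm diameter, 82 mm high, 0.16 kg (grip near its top, so the gripper passes over posts and pins), left on the table in the doorway of the bay, where the door must go. Origin in the middle of its underside, z up.
- can_b: Closed aluminium lens can with a black band, upright cylinder of 52 mm diameter, 94 mm high, 0.16 kg (grip near its top, so the gripper passes over posts and pins), left on the table in the doorway of the bay, where the door must go. Origin in the middle of its underside, z up.
- bar1: Plain steel specimen bar, 70 x 24 x 18 mm, about 0.23 kg, at the start lying flat on the table; may be absent. Origin at its centre, x along its length, z through its 18 mm height.
- bar2: Plain steel specimen bar, 70 x 24 x 18 mm, about 0.23 kg, at the start lying flat on the table; may be absent. Origin at its centre, x along its length, z through its 18 mm height.
- bar3: Plain steel specimen bar, 70 x 24 x 18 mm, about 0.23 kg, at the start lying flat on the table; may be absent. Origin at its centre, x along its length, z through its 18 mm height.
- bar4: Plain steel specimen bar, 70 x 24 x 18 mm, about 0.23 kg, at the start lying flat on the table; may be absent. Origin at its centre, x along its length, z through its 18 mm height.
- jar: Closed jar, 60 mm in diameter, 75 mm high, a bystander to be left alone. Origin in the middle of its underside.
- dish: Shallow white dish, 90 mm in diameter, 28 mm high, a bystander to be left alone. Origin in the middle of its underside.
- eyepiece: Black microscope eyepiece, 40 mm in diameter, 55 mm high, standing, a bystander to be left alone. Origin in the middle of its underside.

How it is judged:
By the outcome, as a careful person would: the job done as asked, in the order asked, and still so for the second after the job is handed in, with the robot touching nothing.
Of bar1, bar2, bar3, bar4 only 2 to 4 are there at a start; the rules pass over those that are not, and their reading is None.
At some moment in a run one of bar1, bar2, bar3, bar4 may be knocked a few centimetres aside while the robot is not near it.
It also fails if it takes over 210 s, if anything falls off the work surface, if the arm or the gripper's body presses on something with over 40 N, if the wrist force passes 120 N, or if a joint passes its speed limit or range.

## Robot

A 6-joint arm with a two-finger parallel gripper is mounted at the origin on the work surface. World frame = base frame: x ahead of the robot, y to its left, z up, the work surface at z = 0. Lengths are in mm, angles in rad, forces in N, time in s.
With the tool pointing down it reaches from about 325 to 775 mm from the base axis. Payload 9.3 kg.
Tool frame: the origin (TCP) lies midway between the tips of the shut fingers; the grasp point (between the pads) lies ctrl.tcp_to_grasp behind it (ctrl.tcp_to_grasp is the distance from the TCP to the grasp point, in mm); z points along the fingers, y is the line along which they close (so a half turn about z gives the same grasp; the last joint's range is limited). The gripper opens to 85 mm and grips with 20 to 120 N. Pads are 22 mm wide; open, the fingers measure 114 mm over their backs; the gripper's body (76 mm by 85 mm) begins 54 mm behind the grasp point. The pads swing forward as they close: fully open they stand 13 mm farther back than shut.
Start: joints at [0.966, 0.259, 0.021, 1.334, 0, 1.418], TCP at [240.123, 494.811, 231.279] pointing down, gripper open.
Joint ranges: [-3.04, 3.04], [-0.91, 1.82], [-1.04, 1.36], [-1.92, 1.95], [-1.52, 1.45], [-3.14, 3.14]. Speed limits (rad/s): [2.22, 2.22, 2.79, 3.14, 3.14, 3.14].

## Interface

Orientations are given as [roll, pitch, yaw] about the fixed x, y, z axes, in that order (R = Rz(yaw) Ry(pitch) Rx(roll)).
In Python, from station import ctrl, viewer gives the robot as it stands.
- The arm moves only by the tool arm_command, never from a script. Its argument "increments" is a list that holds one entry, the list of rows, each a list of 4 numbers: the shift along the tool's x, y, z in cm, then the turn about the tool's z in rad. A call has 1 to 12 rows; each row is the pose to reach, as a shift and turn from the pose commanded when the call began, along the tool's axes at that moment; what a row does not reach only later rows make up. A row lasts 1/12 s, in which the tool goes at most 41.7 mm and 7.16 degrees, less where a joint would pass 70% of its speed; a pose out of reach is approached as far as the arm can. A call with a gripper value outside its range is refused whole. "jaw" is the finger opening in cm, from 0 to 8.54, set as the call begins (left out, the last holds). The fingers move at their own pace and stop on an object; the grip force is fixed at half the most. Time passes only in rows, so rows that repeat a pose let the fingers close. It gives the time, the measured TCP pose, the force, the opening and the grip force at its end, in the units of the state.
- ctrl.sense(): the state, without advancing time (a new reading comes with each control period).
- viewer.snapshot(name): name is "scene" or "top" or "wrist"; returns (picture, depth): 400x640x3 uint8, red, green, blue; 400x640 float32, mm along the optical axis (not along the pixel's ray), 0 where there is no reading.
- viewer.calibration(name): a dict with "intrinsics" (3x3 intrinsics, pixels), "R" (3x3) and "t" (3): a world point X has camera coordinates R X + t; the wrist camera has in their place "T_tool_cam" (4x4, takes a point from camera to tool coordinates, whose origin is the TCP and whose axes are the flange's). Camera axes: x right, y down, z forward; pixel columns grow to the right and rows downward; lengths in mm; the calibration is good to about 2 mm. A picture is of the moment at which its call begins: read the wrist's pose just before it. calibration takes no time and is no camera call.
- ctrl.close_job(): hands the job in; it is judged then, once.
Trained networks look in the newest picture that a camera, given by its name, has taken for a name from the list of things; names that differ only in an ending like _2 or _b are one class to them, and where a whole thing is asked for, a point or a joint stands for the part that bears it (a point fixed in the world has none). Each returns a list of dicts, best first, with "conf" (0 to 1); they miss things now and then, are a little off and sometimes report something else, mostly with a low value. They report only what shows in the picture. A call takes as long as a camera call.
- viewer.boxes_of(camera, label): "box" ([left, top, width, height] in pixels, round what is visible of it).
- viewer.landmark_of(camera, label): "at" ([column, row] in pixels: a listed point, or the origin of a listed thing).
The state is a dict: "time": time; "joint_pos": joint angles; "qd": joint speeds; "tau": joint torques, N m; "eef_pos": TCP position; "tool_rot": TCP orientation; "force": force on the tool from outside, world axes, zero at the start; "torque": the same for the moment, N m; "finger_gap": opening from 0.0 (shut) to 1.0 (fully open); "grasp_force": force on a finger pad.
Only numpy, scipy, OpenCV 4.12 (cv2) and the standard library are available. Lean on these libraries where they do the work, as an engineer would, in place of code of your own. Each camera call takes 0.05 s, during which the arm holds its last target. There are 200 camera calls.

## Working session

There is one attempt and no reset: what is moved stays moved. The work goes in short steps, Python scripts to look and compute and a tool call to move; the robot and the scene stay as the last step left them, time stands still between calls to the robot, and variables do not carry over. Pictures are saved under pics/ and viewed, at most 14 in all, crops included, and the job is handed in when it is done.

Besides the shell and the picture viewer there is one more tool, called after "Emit:" by a JSON object that holds its "name" and its "arguments", one argument or row to a line. arm_command: Moves the arm, as the interface text tells. Its arguments: {"type":"object","properties":{"increments":{"type":"array","items":{"type":"array","items":{"type":"array","items":{"type":"number"}}}},"jaw":{"type":"number"}},"required":["increments"]}

```bash
ls; mkdir -p pics; python3 - <<'E'
from station import ctrl, viewer
import cv2,numpy as np
print(ctrl.sense(), ctrl.tcp_to_grasp)
for n in ("scene","top"):
    p,d=viewer.snapshot(n); cv2.imwrite(f"pics/{n}0.png",p[:,:,::-1]); np.savez(f"{n}0.npz",p=p,d=d)
    c=viewer.calibration(n); print(n,{k:np.round(v,3).tolist() for k,v in c.items()})
print(np.round(viewer.calibration("wrist")["T_tool_cam"],3))
E
```

```text
pics
{'time': 0.0, 'joint_pos': array([ 9.66362820e-01,  2.59199182e-01,  2.07537271e-02,  1.33370837e+00,
       -1.84587647e-05,  1.41826164e+00]), 'qd': array([-0.00029003,  0.00263217, -0.000635  , -0.00047992, -0.00022358,
        0.0008442 ]), 'tau': array([ 7.89279566e-04, -5.55642486e+01,  3.44534039e+01,  1.37538457e-02,
       -3.37146748e-04, -3.04459391e-08]), 'eef_pos': array([239.98256683, 494.562682  , 230.65921451]), 'tool_rot': array([-3.14024811e+00, -1.88019454e-04,  2.68969372e+00]), 'force': array([0.58636415, 1.14106185, 0.18294092]), 'torque': array([ 0.03524999,  0.01092623, -0.00544289]), 'grasp_force': 0.0, 'finger_gap': 0.9957136948238056} 18.700000000000003
scene {'intrinsics': [[470.7, 0.0, 316.224], [0.0, 470.7, 200.221], [0.0, 0.0, 1.0]], 'R': [[0.127, 0.992, 0.016], [0.664, -0.073, -0.744], [-0.736, 0.105, -0.668]], 't': [-70.4, -257.751, 1735.167]}
top {'intrinsics': [[520.668, 0.0, 313.736], [0.0, 520.668, 197.343], [0.0, 0.0, 1.0]], 'R': [[0.014, -1.0, 0.004], [-0.978, -0.014, -0.206], [0.206, -0.001, -0.979]], 't': [-17.139, 563.19, 1291.271]}
[[-1.00000e-03 -9.54000e-01 -2.99000e-01  7.62910e+01]
 [ 1.00000e+00 -1.00000e-03 -1.00000e-03 -2.36000e-01]
 [ 0.00000e+00 -2.99000e-01  9.54000e-01 -1.42287e+02]
 [ 0.00000e+00  0.00000e+00  0.00000e+00  1.00000e+00]]
```

View pics/top0.png

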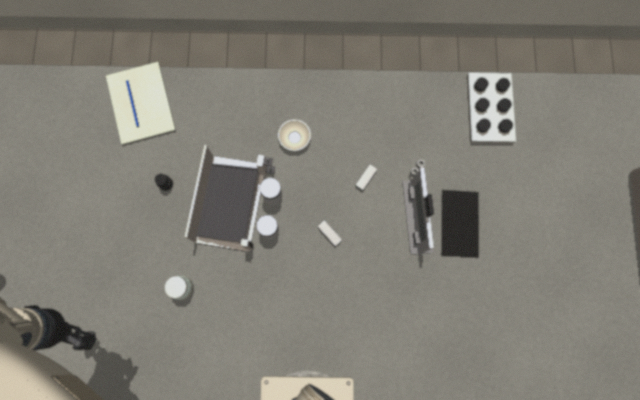

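View pics/scene0.png

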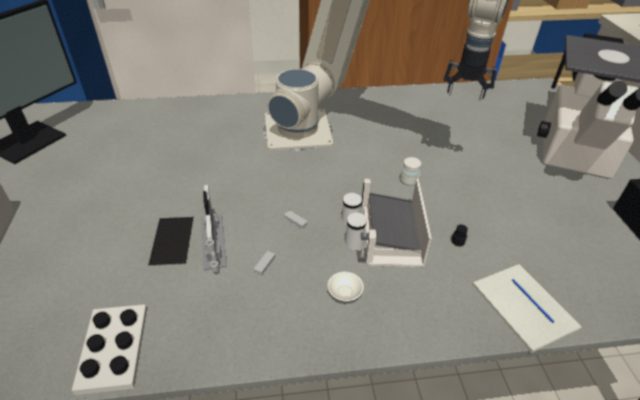

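```bash
cat > h.py <<'E'
import numpy as np, cv2
from station import ctrl, viewer
from scipy.spatial.transform import Rotation as Ro
def pose():
    s=ctrl.sense(); return Ro.from_euler('xyz',s['tool_rot']).as_matrix(), np.array(s['eef_pos'])
def cam(name):
    c=viewer.calibration(name); K=np.array(c['intrinsics'])
    if name=='wrist':
        R,p=pose(); T=np.array(c['T_tool_cam']); Rc=R@T[:3,:3]; o=R@T[:3,3]+p
        return K,Rc.T,-Rc.T@o
    return K,np.array(c['R']),np.array(c['t'])
def cloud(d,C):
    K,R,t=C; v,u=np.indices(d.shape)
    X=np.stack([(u-K[0,2])/K[0,0]*d,(v-K[1,2])/K[1,1]*d,d],-1)
    W=(X-t)@R; W[d<=0]=np.nan; return W
def onplane(uv,z,C):
    K,R,t=C; r=R.T@np.linalg.solve(K,[uv[0],uv[1],1]); o=-R.T@t
    return o+r*(z-o[2])/r[2]
def proj(X,C):
    K,R,t=C; q=K@(R@np.asarray(X,float)+t); return q[:2]/q[2]
def plan(x,y,z,yaw):
    """rows target (cm) from commanded pose ~ measured, tool down; yaw = world direction of tool y (mod pi)"""
    R,p=pose(); d=R.T@(np.array([x,y,z])-p)/10
    cur=np.arctan2(R[1,1],R[0,1]); dt=-((yaw-cur+np.pi/2)%np.pi-np.pi/2)
    print('shift cm',np.round(d,2),'turn',round(dt,3),'or',round(dt-np.sign(dt)*np.pi,3),'j6',round(ctrl.sense()['joint_pos'][5],2))
E
python3 - <<'E'
from h import *
for n in("top","scene"):
    C=cam(n); d=np.load(f"{n}0.npz")['d']; W=cloud(d,C); np.save(n+"W.npy",W)
    for l in "bay shelf pin_low pin_top door door_tab knuckle_low knuckle_top park mat can_a bar1 jar dish eyepiece".split():
        b=viewer.landmark_of(n,l)
        print(n,l,[(round(e['conf'],2),np.round(e['at']).tolist(),np.round(W[min(399,int(e['at'][1])),min(639,int(e['at'][0]))]).tolist()) for e in b if e['conf']>.2])
E
```

```text
top bay [(0.84, [234.0, 205.0], [545.0, 198.0, 48.0])]
top shelf [(0.74, [221.0, 200.0], [556.0, 234.0, 41.0])]
top pin_low [(0.9, [271.0, 166.0], [656.0, 108.0, 21.0])]
top pin_top [(0.72, [266.0, 162.0], [645.0, 117.0, 99.0])]
top door [(0.89, [417.0, 212.0], [532.0, -280.0, 39.0])]
top door_tab [(0.73, [427.0, 206.0], [529.0, -281.0, 141.0]), (0.39, [271.0, 169.0], [645.0, 106.0, 31.0])]
top knuckle_low [(0.89, [412.0, 172.0], [640.0, -267.0, 38.0]), (0.39, [183.0, 288.0], [329.0, 313.0, 75.0])]
top knuckle_top [(0.66, [422.0, 164.0], [646.0, -284.0, 99.0]), (0.51, [417.0, 215.0], [527.0, -280.0, 36.0]), (0.48, [268.0, 164.0], [640.0, 111.0, 100.0])]
top park [(0.94, [416.0, 213.0], [535.0, -280.0, 9.0])]
top mat [(0.68, [461.0, 223.0], [510.0, -404.0, 5.0])]
top can_a [(0.94, [268.0, 196.0], [560.0, 109.0, 97.0]), (0.6, [269.0, 229.0], [nan, nan, nan])]
top bar1 [(0.67, [327.0, 232.0], [479.0, -45.0, 17.0]), (0.59, [365.0, 178.0], [631.0, -144.0, 16.0])]
top jar [(0.77, [183.0, 289.0], [324.0, 312.0, 78.0])]
top dish []
top eyepiece [(0.74, [169.0, 184.0], [600.0, 380.0, 28.0]), 
[... 571 characters left out ...]
e knuckle_top [(0.74, [211.0, 252.0], [633.0, -282.0, 74.0]), (0.56, [360.0, 258.0], [657.0, 101.0, 25.0])]
scene park [(0.67, [213.0, 243.0], [641.0, -271.0, 115.0])]
scene mat [(0.82, [173.0, 240.0], [515.0, -397.0, 8.0]), (0.72, [360.0, 256.0], [649.0, 105.0, 23.0])]
scene can_a [(0.69, [351.0, 218.0], [573.0, 87.0, 96.0]), (0.56, [354.0, 246.0], [607.0, 97.0, 19.0])]
scene bar1 [(0.79, [294.0, 220.0], [487.0, -56.0, 21.0]), (0.54, [263.0, 261.0], [633.0, -152.0, 18.0])]
scene jar [(0.94, [410.0, 179.0], [358.0, 322.0, 36.0]), (0.7, [394.0, 221.0], [552.0, 217.0, 47.0]), (0.29, [352.0, 245.0], [605.0, 92.0, 24.0])]
scene dish [(0.81, [343.0, 291.0], [747.0, 43.0, 10.0])]
scene eyepiece []
```

```bash
python3 - <<'E'
from h import *
for n in("top","scene"):
    W=np.load(n+"W.npy"); p=np.load(n+"0.npz")['p']
    tab=(np.abs(W[...,2])<30)&(W[...,0]>350)&(W[...,0]<800)&(np.abs(W[...,1])<450)
    print(n,'table z',np.nanmedian(W[tab][:,2]),np.nanstd(W[tab][:,2]))
    def comp(zlo,zhi,reg,nm,col=None):
        m=(W[...,2]>zlo)&(W[...,2]<zhi)&(W[...,0]>reg[0])&(W[...,0]<reg[1])&(W[...,1]>reg[2])&(W[...,1]<reg[3])
        if col is not None: m&=col
        k,lab,st,ce=cv2.connectedComponentsWithStats(m.astype(np.uint8))
        for i in range(1,k):
            if st[i,4]>25:
                P=W[lab==i]; c=np.median(P,0); r=cv2.minAreaRect(P[:,:2].astype(np.float32))
                print(nm,st[i].tolist(),np.round(c),'rect',np.round(r[0]),np.round(r[1]),round(r[2],1))
    comp(9,35,(330,800,-480,470),'low')
    comp(70,112,(330,800,20,330),'canTops')
    comp(85,112,(330,800,20,330),'walls')
    comp(100,180,(330,800,-350,-200),'door')
    black=(p.max(-1)<60)
    comp(-5,14,(330,800,-480,-300),'mat',black)
E
```

```text
top table z -0.6070644335780904 5.356191832184055
low [140, 115, 34, 24, 429] [771. 432.  12.] rect [768. 428.] [66. 90.] 4.8
low [470, 119, 17, 24, 277] [ 760. -452.   19.] rect [ 768. -458.] [64. 43.] 0.8
low [278, 120, 32, 31, 572] [751.  51.  19.] rect [744.  49.] [89. 85.] 0.9
low [195, 155, 27, 81, 670] [558. 273.  31.] rect [573. 263.] [ 45. 217.] 81.2
low [215, 157, 17, 8, 56] [672. 237.  11.] rect [672. 241.] [45. 17.] 83.8
low [233, 160, 23, 7, 69] [663. 182.  11.] rect [664. 182.] [62. 15.] 82.0
low [355, 165, 22, 26, 229] [ 630. -147.   16.] rect [ 631. -148.] [24. 71.] 56.4
low [246, 166, 29, 75, 268] [569. 146.  17.] rect [559. 144.] [ 35. 210.] 73.1
low [408, 170, 17, 83, 257] [ 536. -277.   27.] rect [ 538. -276.] [222.  22.] 6.0
low [156, 175, 17, 16, 88] [598. 382.  27.] rect [604. 390.] [29. 39.] 48.1
low [263, 192, 19, 13, 39] [559.  96.  21.] rect [566. 100.] [21. 51.] 16.2
low [318, 221, 24, 25, 245] [477. -51.  17.] rect [477. -51.] [71. 24.] 42.9
low [192, 235, 25, 11, 97] [455. 279.  13.] rect [452. 275.] [62. 16.] 80.1
low [218, 240, 24, 10, 107] [445. 210. 
[... 2491 characters left out ...]
6, 238] [494. 109.  83.] rect [490. 110.] [52. 52.] 13.2
canTops [347, 213, 29, 36, 520] [604. 109.  95.] rect [615. 109.] [113.  51.] 11.0
walls [363, 179, 8, 10, 65] [447. 160. 101.] rect [441. 160.] [20. 21.] 73.7
walls [415, 179, 17, 68, 253] [589. 283. 102.] rect [568. 288.] [  7. 252.] 81.8
walls [350, 196, 12, 8, 27] [496. 118.  86.] rect [497. 117.] [24. 29.] 43.5
walls [347, 213, 20, 17, 267] [587. 102.  95.] rect [585. 103.] [52. 51.] 4.4
walls [361, 230, 15, 15, 156] [657. 124. 104.] rect [649. 120.] [37. 33.] 79.9
door [203, 185, 12, 66, 364] [ 564. -282.  124.] rect [ 544. -283.] [231.  20.] 3.7
mat [150, 218, 43, 47, 1529] [ 520. -401.    5.] rect [ 515. -401.] [ 94. 177.] 87.3
```

Emit:
{"name": "arm_command", "arguments": {
  "increments": [
    [[-0.5,-3,-4,0.1],[-4,-8,-8,0.2],[-8,-12,-11,0.35],[-12,-16,-12,0.4],[-16,-20,-12,0.4],[-20,-22,-12,0.4],[-24,-23,-12,0.4],[-26,-23,-12,0.4],[-28,-23,-12,0.4],[-30,-23,-12,0.4],[-30,-23,-12,0.4],[-30,-23,-12,0.4]]
  ]
}}

```text
time: 2.6
eef_pos: [412.1, 154.6, 350.7]
tool_rot: [-3.141, 0.0, 2.286]
force: [0.4, 1.0, -0.1]
finger_gap: 1.001
grasp_force: 0.0
```

```bash
cat >> h.py <<'E'
def comps(W,zlo,zhi,reg,nm,mn=60):
    m=(W[...,2]>zlo)&(W[...,2]<zhi)&(W[...,0]>reg[0])&(W[...,0]<reg[1])&(W[...,1]>reg[2])&(W[...,1]<reg[3])
    k,lab,st,ce=cv2.connectedComponentsWithStats(m.astype(np.uint8))
    for i in range(1,k):
        if st[i,4]>mn:
            P=W[lab==i]; c=np.median(P,0); r=cv2.minAreaRect(P[:,:2].astype(np.float32))
            print(nm,st[i].tolist(),np.round(c),'rect',np.round(r[0],1),np.round(r[1],1),round(r[2],1))
def look(nm):
    C=cam('wrist'); p,d=viewer.snapshot('wrist'); cv2.imwrite(f'pics/{nm}.png',p[:,:,::-1]); W=cloud(d,C)
    np.savez(nm+'.npz',p=p,d=d,W=W); return p,d,W,C
E
python3 - <<'E'
from h import *
p,d,W,C=look('w1')
comps(W,88,120,(330,800,20,330),'hi')
comps(W,75,88,(330,800,20,330),'mid')
comps(W,8,35,(330,800,-480,500),'low')
E
```

```text
hi [430, 86, 121, 160, 1998] [556. 286. 109.] rect [569.  285.5] [  6.8 240. ] 81.4
hi [331, 168, 18, 21, 245] [439. 159. 104.] rect [439.7 157.5] [20.  16.6] 79.9
hi [370, 259, 40, 37, 1140] [580. 103.  94.] rect [581.4 102.2] [51.9 52. ] 43.7
mid [426, 87, 110, 151, 510] [554. 285.  82.] rect [568.1 282.7] [  4.9 239. ] 80.5
mid [319, 207, 40, 39, 1217] [486. 109.  82.] rect [486.3 107.9] [50.9 51.2] 41.0
mid [369, 254, 36, 25, 158] [559. 112.  83.] rect [567.3 107.8] [51.2 21.5] 66.2
low [345, 23, 36, 12, 139] [347. 304.  25.] rect [349.  310.1] [42.6  8.9] 43.6
low [329, 88, 183, 153, 3890] [499. 268.  30.] rect [558.1 212.2] [153.5 240.3] 81.5
low [525, 103, 36, 31, 507] [596. 382.  27.] rect [605.5 389.3] [30.5 38.9] 34.5
low [595, 133, 45, 74, 1575] [767. 417.  12.] rect [770.  430.6] [50.9 99.5] 18.1
low [348, 176, 76, 110, 671] [583. 138.  10.] rect [565.4 140.2] [ 32.6 202.2] 72.9
low [320, 194, 33, 18, 162] [467. 123.  22.] rect [473.7 119.7] [47.2 16. ] 49.0
low [363, 236, 34, 24, 244] [560. 113.  22.] rect [567.9 108.8] [50.4 21. ] 61.7
low [243, 271, 45, 18, 719] [478. -51.  18.] rect [479.2 -53.1] [70.2 25.6] 43.4
low [403, 316, 34, 46, 807] [748.  21.  17.] rect [736.4  26.9] [46.2 86.8] 66.9
low [288, 350, 23, 26, 349] [ 619. -140.   18.] rect [ 627. -147.] [24.8 57.6] 56.1
```

View pics/w1.png

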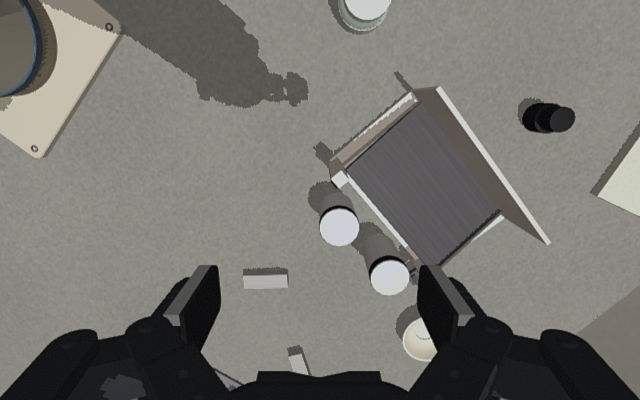

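```bash
python3 - <<'E'
from h import *
plan(581,102.5,120,-0.1); plan(581,102.5,55,-0.1)
E
```

```text
shift cm [-15.2    9.38  23.07] turn 0.816 or -2.326 j6 1.03
shift cm [-15.2    9.39  29.57] turn 0.816 or -2.326 j6 1.03
```

Emit:
{"name": "arm_command", "arguments": {
  "increments": [
    [[-4,3,4,0.12],[-8,5,8,0.24],[-12,8,11,0.36],[-15.2,9.4,13,0.48],[-15.2,9.4,15,0.6],[-15.2,9.4,17,0.72],[-15.2,9.4,19,0.816],[-15.2,9.4,21,0.816],[-15.2,9.4,22.5,0.816],[-15.2,9.4,23,0.816],[-15.2,9.4,23,0.816]]
  ],
  "jaw": 7.0
}}

```text
time: 3.57
eef_pos: [579.3, 105.5, 120.5]
tool_rot: [-3.139, 0.0, 1.475]
force: [0.2, -0.7, -0.5]
finger_gap: 0.821
grasp_force: 0.0
```

```bash
python3 - <<'E'
from h import *
p,d,W,C=look('w2')
comps(W,88,120,(330,800,20,330),'hi')
comps(W,75,88,(330,800,20,330),'mid')
plan(581,102.5,55,-0.1)
E
```

```text
hi [0, 153, 65, 43, 2242] [446. 160. 103.] rect [440.2 157.8] [20.7 17.8] 81.0
hi [419, 174, 73, 80, 4202] [647. 124. 104.] rect [648.3 117.5] [38.4 29.8] 81.5
hi [277, 202, 95, 90, 6680] [582. 104.  94.] rect [581.7 102.3] [52.5 51.7] 8.3
mid [33, 150, 47, 42, 756] [447. 159.  82.] rect [445.3 160.4] [12.7 25.1] 27.6
mid [412, 169, 63, 33, 428] [639. 135.  82.] rect [647.2 134.8] [31.7 13.6] 21.0
mid [282, 196, 84, 30, 410] [583. 126.  83.] rect [582.6 120.6] [15.7 47.6] 87.7
mid [117, 200, 94, 85, 6080] [489. 110.  82.] rect [487.6 108.3] [52.5 52. ] 66.0
shift cm [-0.28  0.13  6.67] turn 0.004 or -3.137 j6 1.7
```

View pics/w2.png

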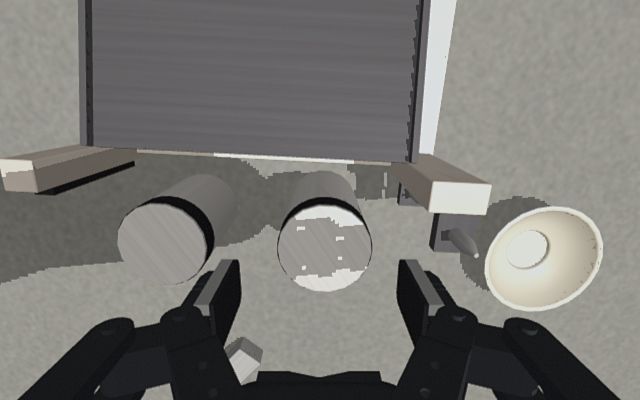

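Emit:
{"name": "arm_command", "arguments": {
  "increments": [
    [[-0.28,0.2,2,0],[-0.28,0.2,4,0],[-0.28,0.2,5.5,0],[-0.28,0.2,6.6,0],[-0.28,0.2,6.6,0]]
  ],
  "jaw": 7.0
}}

```text
time: 4.03
eef_pos: [581.3, 99.8, 54.7]
tool_rot: [-3.14, 0.004, 1.472]
force: [-2.7, -12.6, -2.7]
finger_gap: 0.822
grasp_force: 0.0
```

Emit:
{"name": "arm_command", "arguments": {
  "increments": [
    [[0,0,0,0],[0,0,0,0],[0,0,0,0],[0,0,0,0],[0,0,0,0],[0,0,0,0],[0,0,-2,0],[0,0,-5,0],[0,0,-8,0]]
  ],
  "jaw": 4.2
}}

```text
time: 4.78
eef_pos: [581.6, 101.9, 136.1]
tool_rot: [-3.14, -0.0, 1.474]
force: [1.3, 0.3, -1.6]
finger_gap: 0.599
grasp_force: 62.9
```

```bash
python3 - <<'E'
from h import *
plan(560,-404,270,-0.05); plan(560,-404,61,-0.05); print(ctrl.sense()['joint_pos'])
E
```

```text
shift cm [-50.56   2.7  -13.4 ] turn -0.046 or 3.095 j6 1.7
shift cm [-50.56   2.73   7.5 ] turn -0.046 or 3.095 j6 1.7
[ 3.11946008e-02  3.69254861e-01 -6.31274842e-02  1.13982892e+00
  2.68648158e-04  1.69846268e+00]
```

Emit:
{"name": "arm_command", "arguments": {
  "increments": [
    [[-2,0,-3,0],[-5,0.3,-6,0],[-9,0.5,-9,-0.046],[-13,0.7,-12,-0.046],[-17,0.9,-13.4,-0.046],[-21,1.1,-13.4,-0.046],[-25,1.3,-13.4,-0.046],[-29,1.5,-13.4,-0.046],[-33,1.8,-13.4,-0.046],[-37,2,-13.4,-0.046],[-41,2.2,-13.4,-0.046],[-44,2.4,-13.4,-0.046]]
  ]
}}

```text
time: 5.78
eef_pos: [563.0, -341.0, 269.7]
tool_rot: [3.141, 0.0, 1.52]
force: [0.3, -0.1, -1.8]
finger_gap: 0.597
grasp_force: 62.9
```

Emit:
{"name": "arm_command", "arguments": {
  "increments": [
    [[-3,0.2,0,0],[-5,0.3,1,0],[-6,0.3,3,0],[-6.5,0.3,6,0],[-6.5,0.3,9,0],[-6.5,0.3,12,0],[-6.5,0.3,15,0],[-6.5,0.3,16.5,0],[-6.5,0.3,17.5,0],[-6.5,0.3,17.5,0]]
  ]
}}

```text
time: 6.62
eef_pos: [562.6, -402.4, 91.8]
tool_rot: [-3.139, -0.003, 1.521]
force: [0.0, 0.6, -1.7]
finger_gap: 0.595
grasp_force: 62.9
```

```bash
python3 - <<'E'
from h import *
plan(560,-404,62,-0.05)
p,d,W,C=look('w3')
comps(W,1,12,(400,620,-480,-320),'mat')
comps(W,6,30,(400,650,-480,-200),'low')
comps(W,90,180,(330,800,-350,-200),'door')
E
```

```text
shift cm [-0.18 -0.25  2.98] turn -0.0 or 3.141 j6 0.88
mat [113, 93, 128, 19, 869] [ 460. -322.    5.] rect [ 473.1 -321.6] [84.6  7.4] 3.3
mat [114, 143, 265, 133, 24408] [ 491. -386.    4.] rect [ 512.5 -402.9] [101.  181.5] 87.5
low [437, 5, 31, 17, 207] [ 640. -286.   24.] rect [ 642.1 -286. ] [ 3.6 15.3] 67.2
low [79, 10, 357, 79, 3007] [ 526. -295.   20.] rect [ 533.2 -300.5] [201.   15.7] 5.0
door [0, 0, 291, 47, 6935] [ 492. -296.  106.] rect [ 500.7 -294.2] [113.8   4.7] 4.7
```

View pics/w3.png

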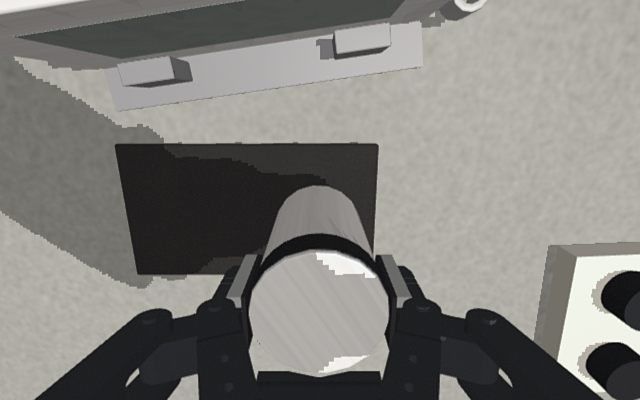

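Emit:
{"name": "arm_command", "arguments": {
  "increments": [
    [[-0.15,-0.2,1,0],[-0.15,-0.2,2,0],[-0.15,-0.2,2.6,0],[-0.15,-0.2,2.9,0],[-0.15,-0.2,3.1,0],[-0.15,-0.2,3.25,0],[-0.15,-0.2,3.25,0]]
  ]
}}

```text
time: 7.25
eef_pos: [561.1, -405.3, 61.7]
tool_rot: [-3.142, -0.0, 1.52]
force: [-0.5, -0.3, -2.0]
finger_gap: 0.594
grasp_force: 62.9
```

Emit:
{"name": "arm_command", "arguments": {
  "increments": [
    [[0,0,0,0],[0,0,0,0],[0,0,0,0],[0,0,0,0],[0,0,-1,0],[0,0,-3,0],[0,0,-6,0],[0,0,-10,0],[0,0,-14,0],[0,0,-18,0],[0,0,-20,0],[0,0,-20,0]]
  ],
  "jaw": 7.0
}}

```text
time: 8.25
eef_pos: [561.9, -406.0, 269.0]
tool_rot: [3.134, 0.006, 1.52]
force: [0.5, -0.3, 0.4]
finger_gap: 0.822
grasp_force: 0.0
```

```bash
python3 - <<'E'
from h import *
plan(487.5,108.3,260,-0.1); plan(487.5,108.3,43,-0.1)
p,d,W,C=look('w4')
comps(W,80,110,(430,620,-480,-320),'can')
comps(W,90,180,(330,800,-350,-200),'door')
E
```

```text
shift cm [ 50.99 -10.05   0.51] turn 0.049 or -3.092 j6 0.88
shift cm [ 51.12 -10.22  22.21] turn 0.049 or -3.092 j6 0.88
can [288, 150, 56, 56, 2392] [ 560. -403.   98.] rect [ 560.2 -404.9] [52.4 52. ] 58.2
door [142, 8, 288, 64, 6596] [ 541. -290.  123.] rect [ 543.1 -289.4] [225.6  19.2] 5.9
```

Emit:
{"name": "arm_command", "arguments": {
  "increments": [
    [[4,-0.8,0,0],[8,-1.6,0,0],[12,-2.4,0,0],[16,-3.2,0,0],[20,-4,0,0],[24,-4.8,0,0.05],[28,-5.6,0,0.05],[32,-6.4,2,0.05],[36,-7.2,4,0.05],[40,-8,6,0.05],[44,-8.8,7,0.05],[47,-9.4,8,0.05]]
  ],
  "jaw": 7.0
}}

```text
time: 9.3
eef_pos: [489.9, 68.8, 181.1]
tool_rot: [-3.14, 0.0, 1.469]
force: [0.6, 0.3, -0.6]
finger_gap: 0.817
grasp_force: 0.0
```

Emit:
{"name": "arm_command", "arguments": {
  "increments": [
    [[3,-0.7,2,0],[4.2,-0.8,5,0],[4.2,-0.8,7,0],[4.2,-0.8,7,0]]
  ]
}}

```text
time: 9.63
eef_pos: [484.6, 110.6, 108.4]
tool_rot: [-3.134, 0.001, 1.472]
force: [-0.6, -0.0, -0.3]
finger_gap: 0.815
grasp_force: 0.0
```

```bash
python3 - <<'E'
from h import *
p,d,W,C=look('w5')
comps(W,75,88,(430,550,20,140),'can')
comps(W,92,120,(330,800,20,330),'hi')
plan(487.5,108.3,43,-0.1)
E
```

```text
can [277, 200, 95, 90, 6736] [487. 110.  82.] rect [487.2 108.4] [51.9 52.1] 81.6
hi [189, 151, 45, 44, 1733] [442. 160. 104.] rect [439.9 157.8] [20.4 16.4] 81.3
hi [624, 172, 16, 38, 374] [636. 129.  95.] rect [635.8 130.4] [16.   3.4] 79.2
hi [627, 212, 13, 43, 299] [639. 106.  96.] rect [639.5 108.8] [19.   3.3] 85.1
hi [229, 259, 13, 42, 101] [450. 115. 118.] rect [449.5 114.5] [ 3.3 20.7] 2.3
hi [396, 259, 20, 45, 128] [520. 108. 118.] rect [519.7 107.5] [22.1  6. ] 67.8
shift cm [-0.15  0.22  6.76] turn 0.0 or -3.142 j6 1.72
```

Emit:
{"name": "arm_command", "arguments": {
  "increments": [
    [[-0.1,0.2,1.5,0],[-0.1,0.2,3.5,0],[-0.1,0.2,5,0],[-0.1,0.2,6,0],[-0.1,0.2,6.5,0],[-0.1,0.2,6.5,0]]
  ]
}}

```text
time: 10.18
eef_pos: [489.7, 107.9, 47.5]
tool_rot: [-3.141, 0.0, 1.469]
force: [0.0, 0.0, -0.4]
finger_gap: 0.82
grasp_force: 0.0
```

Emit:
{"name": "arm_command", "arguments": {
  "increments": [
    [[0,0,0,0],[0,0,0,0],[0,0,0,0],[0,0,0,0],[0,0,0,0],[0,0,-1,0],[0,0,-4,0],[0,0,-8,0],[0,0,-12,0],[0,0,-16,0]]
  ],
  "jaw": 4.2
}}

```text
time: 11.02
eef_pos: [489.1, 108.5, 209.9]
tool_rot: [3.141, -0.0, 1.47]
force: [1.4, 0.1, -1.0]
finger_gap: 0.595
grasp_force: 62.8
```

```bash
python3 - <<'E'
from h import *
plan(466,-400,265,-0.05); plan(466,-400,50,-0.05)
E
```

```text
shift cm [-50.82   2.84  -5.52] turn -0.051 or 3.091 j6 1.72
shift cm [-50.82   2.83  15.98] turn -0.051 or 3.091 j6 1.72
```

Emit:
{"name": "arm_command", "arguments": {
  "increments": [
    [[-3,0.2,-2,0],[-7,0.4,-4,0],[-11,0.6,-5.5,-0.05],[-15,0.8,-5.5,-0.05],[-19,1.1,-5.5,-0.05],[-23,1.3,-5.5,-0.05],[-27,1.5,-5.5,-0.05],[-31,1.7,-5.5,-0.05],[-35,2,-5.5,-0.05],[-39,2.2,-5.5,-0.05],[-43,2.4,-5.5,-0.05],[-46,2.6,-4,-0.05]]
  ]
}}

```text
time: 12.02
eef_pos: [468.9, -355.6, 250.0]
tool_rot: [3.138, 0.004, 1.518]
force: [-0.6, 1.1, -1.7]
finger_gap: 0.591
grasp_force: 63.0
```

Emit:
{"name": "arm_command", "arguments": {
  "increments": [
    [[-3,0.2,1,0],[-4.5,0.3,4,0],[-4.8,0.3,8,0],[-4.8,0.3,12,0],[-4.8,0.3,15,0],[-4.8,0.3,17,0],[-4.8,0.3,18.2,0],[-4.8,0.3,18.9,0],[-4.8,0.3,19.4,0],[-4.8,0.3,19.6,0],[-4.8,0.3,19.6,0]]
  ]
}}

```text
time: 12.93
eef_pos: [469.9, -400.3, 52.9]
tool_rot: [3.14, 0.002, 1.52]
force: [-1.0, 0.9, -1.2]
finger_gap: 0.595
grasp_force: 63.0
```

Emit:
{"name": "arm_command", "arguments": {
  "increments": [
    [[0,0,0.13,0],[0,0,0.13,0]]
  ]
}}

```text
time: 13.1
eef_pos: [469.9, -400.6, 52.8]
tool_rot: [3.14, 0.003, 1.52]
force: [-4.8, 2.4, 12.9]
finger_gap: 0.593
grasp_force: 64.5
```

Emit:
{"name": "arm_command", "arguments": {
  "increments": [
    [[0,0,0,0],[0,0,0,0],[0,0,0,0],[0,0,-1,0],[0,0,-3,0],[0,0,-6,0],[0,0,-10,0],[0,0,-14,0],[0,0,-18,0],[0,0,-20,0]]
  ],
  "jaw": 7.0
}}

```text
time: 13.93
eef_pos: [470.1, -400.3, 256.2]
tool_rot: [3.137, 0.005, 1.52]
force: [0.3, -0.3, -0.2]
finger_gap: 0.819
grasp_force: 0.0
```

```bash
python3 - <<'E'
from h import *
p,d,W,C=look('w6')
comps(W,76,110,(430,620,-480,-320),'can')
p,d=viewer.snapshot('top'); W=cloud(d,cam('top')); comps(W,9,30,(400,700,-230,60),'bars')
# bars: (630,-147) long dir?, print plan for over bar (478,-52)
plan(478,-52,260,0.75+np.pi/2); plan(630,-147,260,0.98); plan(478,-52,260,0.75)
E
```

```text
can [384, 153, 61, 59, 2736] [ 558. -403.   98.] rect [ 560.2 -405. ] [52.5 52.2] 11.1
can [289, 154, 55, 55, 2367] [ 468. -400.   86.] rect [ 468.4 -401.4] [52.8 51.6] 85.5
bars [337, 173, 22, 26, 232] [ 607. -100.   17.] rect [ 607.6 -100. ] [24.6 69.9] 56.1
bars [318, 221, 23, 25, 242] [477. -51.  17.] rect [477.2 -51. ] [69.8 24.6] 43.1
shift cm [34.87 -1.03 -0.65] turn 0.77 or -2.372 j6 0.78
shift cm [26.16 14.64 -0.51] turn -1.031 or 2.111 j6 0.78
shift cm [34.87 -1.03 -0.65] turn -0.801 or 2.341 j6 0.78
```

Emit:
{"name": "arm_command", "arguments": {
  "increments": [
    [[4,-0.1,0,0.12],[8,-0.2,0,0.24],[12,-0.3,0,0.36],[16,-0.4,0,0.48],[20,-0.6,2,0.6],[24,-0.7,4,0.72],[28,-0.8,7,0.77],[32,-0.9,10,0.77],[34.8,-1,13,0.77],[34.8,-1,15,0.77],[34.8,-1,16,0.77],[34.8,-1,16,0.77]]
  ],
  "jaw": 5.0
}}

```text
time: 15.03
eef_pos: [475.2, -50.1, 87.4]
tool_rot: [-3.137, 0.003, 0.752]
force: [-0.3, 0.9, 0.6]
finger_gap: 0.588
grasp_force: 0.0
```

```bash
python3 - <<'E'
from h import *
p,d,W,C=look('w7')
comps(W,8,27,(400,700,-230,60),'bars')
comps(W,12,27,(400,700,-230,60),'bars')
plan(478,-51.8,2,0.754+np.pi/2)
E
```

```text
bars [467, 87, 126, 66, 5139] [ 609. -101.   18.] rect [ 609.7 -102.2] [24.5 70.9] 56.3
bars [308, 162, 38, 102, 3636] [482. -51.  18.] rect [479.6 -52.8] [70.  23.9] 43.1
bars [470, 87, 123, 66, 4939] [ 610. -101.   18.] rect [ 609.7 -102.2] [24.5 70.9] 56.3
bars [308, 163, 38, 101, 3596] [482. -51.  18.] rect [479.6 -52.8] [70.  23.9] 43.1
shift cm [0.07 0.18 8.72] turn -0.003 or 3.139 j6 2.11
```

Emit:
{"name": "arm_command", "arguments": {
  "increments": [
    [[0.1,0.4,2,0],[0.1,0.4,4,0],[0.1,0.4,6,0],[0.1,0.4,7.3,0],[0.1,0.4,8,0],[0.1,0.4,8.3,0],[0.1,0.4,8.3,0]]
  ]
}}

```text
time: 15.67
eef_pos: [481.3, -54.6, 7.5]
tool_rot: [3.141, -0.0, 0.749]
force: [-0.3, -0.6, 0.4]
finger_gap: 0.586
grasp_force: 0.0
```

Emit:
{"name": "arm_command", "arguments": {
  "increments": [
    [[0,-0.3,0.5,0],[0,-0.3,0.5,0],[0,-0.3,0.5,0]]
  ]
}}

```text
time: 15.92
eef_pos: [478.9, -51.8, 2.5]
tool_rot: [3.141, -0.0, 0.75]
force: [-0.1, -0.6, -0.2]
finger_gap: 0.588
grasp_force: 0.0
```

Emit:
{"name": "arm_command", "arguments": {
  "increments": [
    [[0,0,0,0],[0,0,0,0],[0,0,0,0],[0,0,0,0],[0,0,0,0],[0,0,-0.5,0],[0,0,-2,0],[0,0,-5,0],[0,0,-9,0],[0,0,-13,0],[0,0,-13,0],[0,0,-13,0]]
  ],
  "jaw": 1.6
}}

```text
time: 16.92
eef_pos: [479.9, -52.2, 134.3]
tool_rot: [3.138, -0.002, 0.75]
force: [0.5, 0.5, -2.4]
finger_gap: 0.266
grasp_force: 59.4
```

```bash
python3 - <<'E'
from h import *
# bay pose from earlier wrist measurements
th=np.radians(-8.6); bx=np.array([np.cos(th),np.sin(th)]); by=np.array([-bx[1],bx[0]]); o=np.array([569,285.5])-71.3*by
print(o, 'postL',o-110*bx-65*by,'pin',o+112*bx-87*by)
for f in ('w2','w5'):
    W=np.load(f+'.npz')['W']; comps(W,98,108,(420,680,90,180),f)
t=o-45*bx+2*by; print(t); plan(t[0],t[1],130,th)
t=o+45*bx+2*by; print(t)
E
```

```text
[558.33813001 215.00167003] postL [439.85513077 167.18139304] pin [656.06926981 112.23190641]
w2 [0, 157, 48, 36, 1482] [443. 160. 104.] rect [440.6 159.8] [16.3 17.8] 80.9
w2 [424, 178, 68, 75, 3420] [648. 124. 104.] rect [648.3 117.5] [38.4 29.8] 81.5
w5 [189, 153, 41, 39, 1461] [441. 160. 105.] rect [440.2 159.8] [16.3 16.4] 81.3
w5 [633, 238, 7, 17, 63] [639. 102.  99.] rect [638.6 103.2] [7.5 2.2] 78.7
[514.14316355 223.70827325]
shift cm [ 21.31 -17.85   0.4 ] turn -0.671 or 2.471 j6 2.11
[603.13123785 210.25009234]
```

Emit:
{"name": "arm_command", "arguments": {
  "increments": [
    [[3,-2,0,0],[6,-4.5,0,-0.12],[8.5,-7,0,-0.24],[11,-9,0,-0.36],[14,-11.5,0,-0.48],[17,-14,0,-0.6],[19.5,-16.2,0,-0.671],[21.3,-17.8,0,-0.671],[21.3,-17.8,1,-0.671],[21.3,-17.8,3,-0.671],[21.3,-17.8,5,-0.671],[21.3,-17.8,5,-0.671]]
  ]
}}

```text
time: 17.92
eef_pos: [510.3, 222.7, 77.1]
tool_rot: [-3.134, 0.003, 1.421]
force: [-1.0, 0.4, -2.4]
finger_gap: 0.264
grasp_force: 59.4
```

```bash
python3 - <<'E'
from h import *
p,d,W,C=look('w8')
comps(W,95,118,(330,800,20,330),'hi')
# shelf surface: dark region plane fit
m=(np.abs(W[...,0]-570)<60)&(W[...,1]>180)&(W[...,1]<265)&(W[...,2]<75)&(W[...,2]>25)
P=W[m]; A=np.c_[P[:,:2],np.ones(len(P))]
for _ in range(4):
    k=np.linalg.lstsq(A,P[:,2],rcond=None)[0]; r=P[:,2]-A@k; s=np.abs(r)<3 if _ else np.abs(r)<8; P,A=P[s],A[s]
print(len(P),k,'z at (514,224)',k@[514.1,223.7,1],'slope',np.hypot(*k[:2]),'dir',np.degrees(np.arctan2(-k[1],-k[0])))
plan(514.1,223.7,58,-0.15)
E
```

```text
hi [91, 103, 549, 22, 11193] [534. 291. 110.] rect [540.6 290.2] [  6.1 182.8] 81.5
hi [249, 265, 44, 79, 1357] [498. 233. 108.] rect [492.6 226.1] [24.5 13.9] 81.0
hi [345, 266, 43, 78, 1347] [525. 227. 108.] rect [528.2 220.2] [24.5 13.9] 81.5
28636 [-3.14990631e-02 -2.10897032e-01  1.07812139e+02] z at (514,224) 44.44080433637058 slope 0.21323636935942575 dir 81.50523770631946
shift cm [0.14 0.29 2.11] turn -0.0 or 3.141 j6 1.98
```

View pics/w8.png

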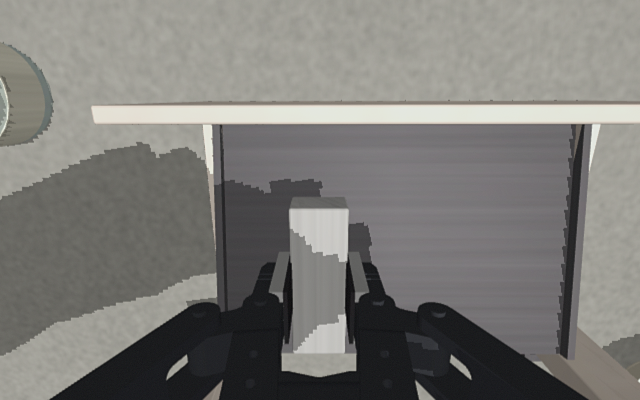

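Emit:
{"name": "arm_command", "arguments": {
  "increments": [
    [[0.1,0.2,1,0],[0.1,0.2,1.6,0],[0.1,0.2,1.9,0],[0.1,0.2,1.9,0],[0.1,0.2,1.9,0]]
  ]
}}

```text
time: 18.38
eef_pos: [515.6, 224.1, 63.3]
tool_rot: [3.141, -0.0, 1.421]
force: [0.6, 0.1, -1.5]
finger_gap: 0.265
grasp_force: 59.5
```

Emit:
{"name": "arm_command", "arguments": {
  "increments": [
    [[0,0,0.4,0],[0,0,0.6,0],[0,0,0.7,0],[0,0,0.8,0],[0,0,0.9,0],[0,0,0.9,0]]
  ]
}}

```text
time: 18.88
eef_pos: [515.5, 224.3, 54.4]
tool_rot: [3.141, -0.0, 1.421]
force: [-2.1, -0.8, 2.9]
finger_gap: 0.264
grasp_force: 60.2
```

Emit:
{"name": "arm_command", "arguments": {
  "increments": [
    [[0,0,0.05,0],[0,0,0.1,0],[0,0,0.15,0],[0,0,0.2,0],[0,0,0.2,0]]
  ]
}}

```text
time: 19.3
eef_pos: [515.8, 224.6, 53.5]
tool_rot: [3.14, -0.001, 1.421]
force: [-4.1, 0.5, 12.9]
finger_gap: 0.26
grasp_force: 61.6
```

Emit:
{"name": "arm_command", "arguments": {
  "increments": [
    [[0,0,0.1,0],[0,0,0.2,0],[0,0,0.3,0],[0,0,0.4,0],[0,0,0.4,0]]
  ]
}}

```text
time: 19.72
eef_pos: [516.1, 226.0, 49.9]
tool_rot: [3.14, -0.004, 1.422]
force: [-4.0, 8.0, 15.2]
finger_gap: 0.266
grasp_force: 62.8
```

Emit:
{"name": "arm_command", "arguments": {
  "increments": [
    [[0,0,0.1,0],[0,0,0.2,0],[0,0,0.25,0],[0,0,0.25,0]]
  ]
}}

```text
time: 20.05
eef_pos: [516.2, 226.5, 47.6]
tool_rot: [3.139, -0.005, 1.422]
force: [-4.0, 10.8, 15.9]
finger_gap: 0.264
grasp_force: 63.7
```

Open a little, lift.

Emit:
{"name": "arm_command", "arguments": {
  "increments": [
    [[0,0,0,0],[0,0,0,0],[0,0,0,0],[0,0,0,0],[0,0,-1,0],[0,0,-3,0],[0,0,-6,0],[0,0,-8.5,0],[0,0,-9,0],[0,0,-9,0]]
  ],
  "jaw": 4.5
}}

```text
time: 20.88
eef_pos: [516.6, 224.4, 138.1]
tool_rot: [3.138, -0.002, 1.421]
force: [0.8, -0.3, 0.3]
finger_gap: 0.522
grasp_force: 0.0
```

```bash
cat >> h.py <<'E'
def barplane(W,cx,cy,zr=(50,90),rad=33):
    m=(np.hypot(W[...,0]-cx,W[...,1]-cy)<rad)&(W[...,2]>zr[0])&(W[...,2]<zr[1])
    e=W[...,2]-(np.stack([W[...,0],W[...,1],np.ones(W.shape[:2])],-1)@[-3.15e-2,-.2109,107.81])
    m&=(e>10); P=W[m]; r=cv2.minAreaRect(P[:,:2].astype(np.float32)); print('bar',len(P),np.round(r[0],1),np.round(r[1],1),round(r[2],1),'height over shelf pct',np.percentile(e[m],[5,50,95]).round(1))
E
python3 - <<'E'
from h import *
p,d,W,C=look('w9'); barplane(W,516,225,rad=60)
T=viewer.snapshot('top'); W=cloud(T[1],cam('top')); comps(W,9,30,(400,700,-230,60),'bars')
plan(609.3,-101.8,140,np.radians(56.2))
E
```

```text
bar 3553 [516.  225.9] [68.2 23.5] 81.1 height over shelf pct [17.4 18.4 19.5]
bars [338, 173, 21, 26, 236] [ 608. -101.   17.] rect [607.1 -99.8] [24.2 72.2] 56.2
shift cm [-30.82  14.17  -0.47] turn -1.131 or 2.011 j6 1.98
```

Emit:
{"name": "arm_command", "arguments": {
  "increments": [
    [[-3,1.4,-1,-0.12],[-6.5,3,-1,-0.24],[-10,4.6,-1,-0.36],[-13.5,6.2,-1,-0.48],[-17,7.8,-1,-0.6],[-20.5,9.4,0,-0.72],[-24,11,1,-0.84],[-27,12.4,2,-0.96],[-29.5,13.6,3,-1.08],[-30.8,14.2,4,-1.13],[-30.8,14.2,4,-1.13],[-30.8,14.2,4,-1.13]]
  ],
  "jaw": 5.0
}}

```text
time: 21.98
eef_pos: [608.8, -101.9, 93.5]
tool_rot: [-3.141, -0.004, 2.548]
force: [-0.2, 0.5, -0.0]
finger_gap: 0.591
grasp_force: 0.0
```

```bash
python3 - <<'E'
from h import *
p,d,W,C=look('w10')
comps(W,12,27,(500,700,-230,0),'bars')
plan(609.3,-101.8,2.5,np.radians(56.2))
E
```

```text
bars [302, 166, 36, 98, 3433] [ 608. -101.   18.] rect [ 609.9 -102.1] [24.1 69.9] 56.2
shift cm [-0.08 -0.03  9.19] turn -0.003 or 3.139 j6 0.29
```

Emit:
{"name": "arm_command", "arguments": {
  "increments": [
    [[-0.1,0,2.5,0],[-0.1,0,5,0],[-0.1,0,7,0],[-0.1,0,8.2,0],[-0.1,0,8.9,0],[-0.1,0,9.1,0],[-0.1,0,9.1,0],[-0.1,0,9.1,0]]
  ]
}}

```text
time: 22.7
eef_pos: [611.2, -101.7, 5.6]
tool_rot: [3.141, 0.001, 2.551]
force: [0.3, -0.1, 0.1]
finger_gap: 0.585
grasp_force: 0.0
```

Emit:
{"name": "arm_command", "arguments": {
  "increments": [
    [[0.1,-0.1,0.3,0],[0.1,-0.1,0.3,0],[0.1,-0.1,0.3,0]]
  ]
}}

```text
time: 22.95
eef_pos: [609.3, -102.4, 2.0]
tool_rot: [3.141, 0.0, 2.551]
force: [0.2, -0.4, 0.3]
finger_gap: 0.588
grasp_force: 0.0
```

Emit:
{"name": "arm_command", "arguments": {
  "increments": [
    [[0,0,0,0],[0,0,0,0],[0,0,0,0],[0,0,0,0],[0,0,0,0],[0,0,-0.5,0],[0,0,-2,0],[0,0,-5,0],[0,0,-9,0],[0,0,-13,0],[0,0,-14.5,0],[0,0,-14.5,0]]
  ],
  "jaw": 1.6
}}

```text
time: 23.95
eef_pos: [611.0, -102.8, 151.3]
tool_rot: [3.14, 0.007, 2.551]
force: [0.9, 0.9, -1.6]
finger_gap: 0.261
grasp_force: 59.2
```

```bash
python3 - <<'E'
from h import *
plan(602.5,211.5,150,-0.1483)
E
```

```text
shift cm [18.21 25.63  0.06] turn 1.128 or -2.013 j6 0.29
```

Emit:
{"name": "arm_command", "arguments": {
  "increments": [
    [[1.5,2,0,0.12],[3.5,5,0,0.24],[5.5,7.8,0,0.36],[7.5,10.6,0,0.48],[9.6,13.4,0,0.6],[11.6,16.3,0,0.72],[13.6,19.2,0,0.84],[15.5,22,0,0.96],[17.2,24.2,0,1.08],[18.2,25.6,0,1.128],[18.2,25.6,1,1.128],[18.2,25.6,2,1.128]]
  ]
}}

```text
time: 24.95
eef_pos: [600.1, 212.4, 124.9]
tool_rot: [-3.141, 0.001, 1.426]
force: [0.3, -0.1, -2.2]
finger_gap: 0.261
grasp_force: 59.2
```

Emit:
{"name": "arm_command", "arguments": {
  "increments": [
    [[0,0,2,0],[0,0,4,0],[0,0,5.5,0],[0,0,6.3,0],[0,0,6.6,0],[0,0,6.6,0],[0,0,6.6,0]]
  ]
}}

```text
time: 25.53
eef_pos: [601.0, 211.2, 60.9]
tool_rot: [3.141, -0.0, 1.423]
force: [0.8, -0.4, -1.5]
finger_gap: 0.269
grasp_force: 59.2
```

Emit:
{"name": "arm_command", "arguments": {
  "increments": [
    [[0,0,0.3,0],[0,0,0.5,0],[0,0,0.6,0],[0,0,0.7,0],[0,0,0.8,0],[0,0,0.9,0],[0,0,0.9,0]]
  ]
}}

```text
time: 26.12
eef_pos: [601.0, 211.8, 53.3]
tool_rot: [3.14, -0.0, 1.423]
force: [-4.8, -0.2, 12.1]
finger_gap: 0.267
grasp_force: 61.0
```

Emit:
{"name": "arm_command", "arguments": {
  "increments": [
    [[0,0,0.1,0],[0,0,0.2,0],[0,0,0.3,0],[0,0,0.35,0],[0,0,0.4,0],[0,0,0.4,0]]
  ]
}}

```text
time: 26.62
eef_pos: [601.4, 213.2, 50.1]
tool_rot: [3.139, -0.003, 1.424]
force: [-5.7, 5.8, 15.5]
finger_gap: 0.262
grasp_force: 62.3
```

Emit:
{"name": "arm_command", "arguments": {
  "increments": [
    [[0,0,0.1,0],[0,0,0.2,0],[0,0,0.26,0],[0,0,0.26,0]]
  ]
}}

```text
time: 26.95
eef_pos: [601.4, 213.8, 47.7]
tool_rot: [3.139, -0.004, 1.424]
force: [-4.9, 8.6, 16.4]
finger_gap: 0.263
grasp_force: 63.2
```

Emit:
{"name": "arm_command", "arguments": {
  "increments": [
    [[0,0,0,0],[0,0,0,0],[0,0,0,0],[0,0,0,0],[0,0,-1,0],[0,0,-3,0],[0,0,-6,0],[0,0,-9,0],[0,0,-13,0],[0,0,-17,0],[0,0,-21,0],[0,0,-21,0]]
  ],
  "jaw": 4.5
}}

```text
time: 27.95
eef_pos: [602.5, 211.9, 264.3]
tool_rot: [3.13, -0.004, 1.423]
force: [0.8, 0.5, 1.6]
finger_gap: 0.526
grasp_force: 0.0
```

```bash
python3 - <<'E'
from h import *
p,d,W,C=look('w11'); barplane(W,601,212,rad=45); barplane(W,516,225,rad=45)
comps(W,98,120,(420,700,90,330),'hi')
m=(W[...,2]>60)&(np.hypot(W[...,0]-656,W[...,1]-112)<16); v,u=np.where(m); 
if len(u): print('pin px',u.min(),u.max(),v.min(),v.max()); q=W[m]; print('max z',np.nanmax(q[:,2]), np.median(q[q[:,2]>112],0))
for l in('pin_top','pin_low'): print(l,[(e['conf'],np.round(e['at']),W[int(e['at'][1]),int(e['at'][0])].round(1)) for e in viewer.landmark_of('wrist',l)][:2], proj([656,112.2,102 if l=='pin_top' else 22],C))
E
```

```text
bar 1553 [601.1 212.9] [68.6 23. ] 81.3 height over shelf pct [17.1 18.5 19.7]
bar 1664 [516.1 225.7] [68.5 24.4] 81.5 height over shelf pct [16.5 18.4 19.7]
hi [121, 105, 286, 8, 2261] [568. 286. 110.] rect [569.3 285.9] [  5.8 239.6] 81.4
hi [152, 251, 21, 18, 320] [441. 161. 105.] rect [440.2 160. ] [16.7 16.7] 81.5
hi [362, 250, 31, 18, 241] [646. 134. 104.] rect [650.  128.5] [16.3 29.2] 82.0
pin px 388 391 260 264
max z 106.26583081492939 [nan nan nan]
pin_top [(0.58, array([379., 275.]), array([626.5, 219.1, 289.1]))] [384.19624977 272.47214573]
pin_low [(0.64, array([366., 244.]), array([642.4, 137.4,  80.6]))] [371.41750108 240.82158581]
  return _methods._mean(a, axis=axis, dtype=dtype,
  ret = um.true_divide(
```

View pics/w11.png

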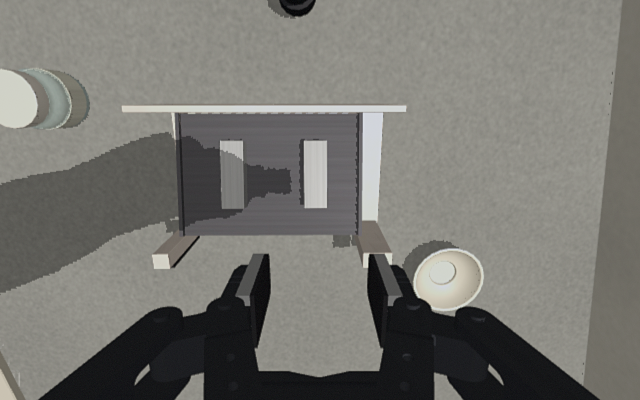

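Emit:
{"name": "arm_command", "arguments": {
  "increments": [
    [[-1,1.5,0,-0.12],[-2,3,0,-0.24],[-3,4.5,1,-0.36],[-4,6,2,-0.48],[-5,7.5,3,-0.6],[-6,9,4,-0.72],[-7,10.5,5,-0.84],[-8,12,6,-0.96],[-9.1,13.3,6.4,-1.08],[-9.1,13.3,6.4,-1.2],[-9.1,13.3,6.4,-1.32],[-9.1,13.3,6.4,-1.44]]
  ]
}}

```text
time: 29.1
eef_pos: [718.3, 101.4, 188.4]
tool_rot: [-3.14, -0.004, 2.868]
force: [0.4, 0.3, 0.7]
finger_gap: 0.527
grasp_force: 0.0
```

Emit:
{"name": "arm_command", "arguments": {
  "increments": [
    [[0,0,0,-0.12],[0,0,0,-0.13],[0,0,0,-0.13],[0,0,0,-0.13],[0,0,0,-0.13]]
  ]
}}

```text
time: 29.52
eef_pos: [718.7, 102.0, 190.5]
tool_rot: [-3.141, -0.001, 2.99]
force: [-0.3, 0.4, 0.5]
finger_gap: 0.528
grasp_force: 0.0
```

```bash
python3 - <<'E'
from h import *
print(pose()[1], ctrl.sense()['tool_rot'], ctrl.sense()['qd'].round(4))
p,d,W,C=look('w12')
print('f',C[0][0,0])
comps(W,98,130,(420,700,60,330),'hi')
for z in(102,126,22,46): print(z,proj([656.4,112.1,z],C))
c=proj([656.4,112.1,100],C).astype(int)
y0,x0=max(c[1]-110,0),max(c[0]-150,0)
cv2.imwrite('pics/w12c.png',cv2.resize(p[y0:y0+220,x0:x0+300,::-1],None,fx=2.6,fy=2.6,interpolation=cv2.INTER_CUBIC)); print(x0,y0)
E
```

```text
[718.66421839 102.04722221 190.45086712] [-3.14142821e+00 -8.86475426e-04  2.99006313e+00] [ 0.0005 -0.0024  0.0063  0.0021  0.0003 -0.0126]
f 339.2799796702338
hi [551, 0, 48, 132, 2850] [647. 273. 108.] rect [649.5 273.7] [ 8.  77.7] 81.7
hi [297, 83, 60, 46, 2170] [650. 121. 104.] rect [648.6 117.5] [38.  28.1] 81.5
102 [319.75836471 119.30110805]
126 [319.88775353 121.67517656]
22 [319.46950488 114.00101294]
46 [319.53948131 115.28496341]
169 9
```

View pics/w12c.png

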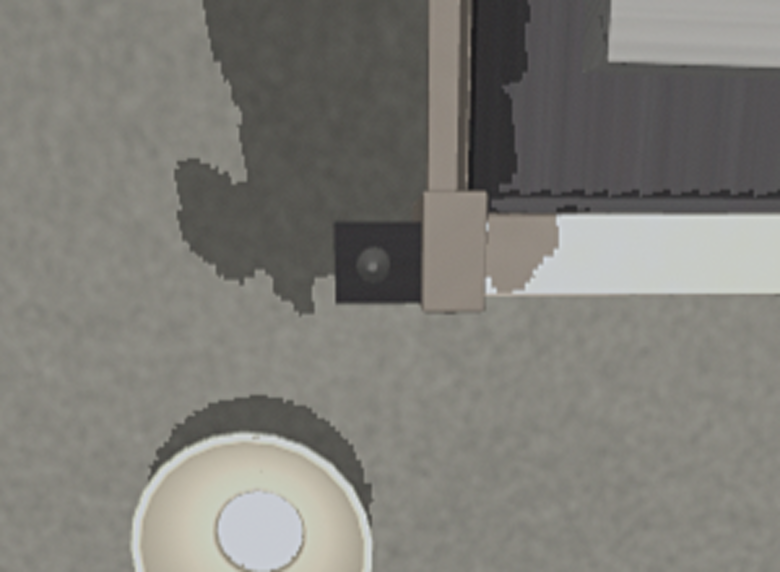

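```bash
python3 - <<'E'
from h import *
C=cam('wrist'); W=np.load('w12.npz')['W']; p=np.load('w12.npz')['p']
px=lambda a,b:(169+(a+.5)/2.6-.5,9+(b+.5)/2.6-.5)
print('tip',onplane(px(374,267),126,C),'mid',onplane(px(373,264),112,C))
cs=[onplane(px(*q),102,C)[:2] for q in((334,222),(335,303),(422,222),(421,303))]; print('bracket',np.round(cs,1),np.mean(cs,0))
print('W at tip',W[111,312],W[113,313], 'bracket',W[100,303],W[120,320])
u,v=map(int,px(374,267)); print(np.nanmax(W[v-4:v+5,u-4:u+5,2]))
T=viewer.snapshot('top')
for z in (126,):
    for P in ([656.4,112.1,z],[650.5,108.3,z]): print(proj(P,cam('top')),proj(P,cam('scene')))
cv2.imwrite('pics/topc.png',cv2.resize(T[0][150:190,235:295,::-1],None,fx=10,fy=10,interpolation=cv2.INTER_CUBIC))
plan(540,-285,290,np.pi/2+.085)
E
```

```text
tip [650.03489184 108.69162925 126.        ] mid [649.76297392 108.24875579 112.        ]
bracket [[638.6 100. ]
 [658.1  96.9]
 [641.9 121.7]
 [661.4 118.6]] [650.01458116 109.30294846]
W at tip [649.67678455 108.4189486  125.19359735] [650.92281673 108.80598682 124.39864573] bracket [642.68497542 103.14822421 101.46711496] [656.87258976 112.18972166 101.92679514]
127.47343709839436
[265.97230184 154.73461121] [366.50720767 230.77015336]
[267.4141314  157.02558258] [364.54274179 229.21896427]
shift cm [ 11.88 -40.95  -9.91] turn -0.235 or 2.906 j6 0.18
```

View pics/topc.png

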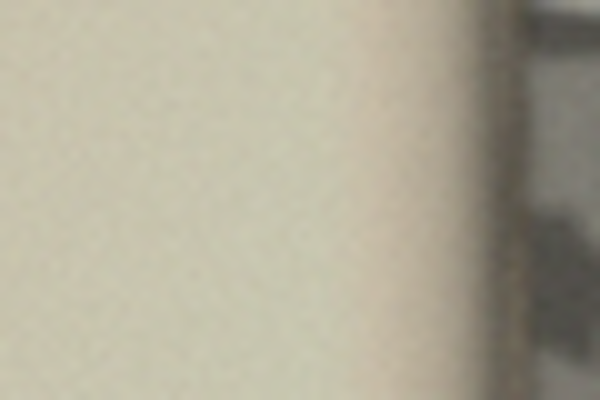

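Emit:
{"name": "arm_command", "arguments": {
  "increments": [
    [[0,-2,-2,0],[0.2,-6,-4,0],[0.3,-10,-6,-0.1],[0.5,-14,-6,-0.2],[0.6,-18,-6,-0.235],[0.8,-22,-6,-0.235],[0.9,-26,-6,-0.235],[1.1,-30,-6,-0.235],[1.2,-34,-6,-0.235],[1.4,-37.5,-6,-0.235],[1.4,-39.4,-6,-0.235],[1.4,-39.4,-6,-0.235]]
  ],
  "jaw": 4.5
}}

```text
time: 30.62
eef_pos: [645.3, -290.1, 250.3]
tool_rot: [-3.141, -0.001, -3.061]
force: [0.7, 0.6, 0.3]
finger_gap: 0.527
grasp_force: 0.0
```

Emit:
{"name": "arm_command", "arguments": {
  "increments": [
    [[0,0,0,0],[0,0,0,0],[0,0,0,0],[0,0,0,0]]
  ]
}}

```text
time: 30.95
eef_pos: [647.0, -284.1, 251.3]
tool_rot: [-3.141, 0.0, -3.054]
force: [0.3, -0.1, -0.6]
finger_gap: 0.527
grasp_force: 0.0
```

```bash
python3 - <<'E'
from h import *
print(pose()[1], ctrl.sense()['tool_rot'])
p,d,W,C=look('w13')
comps(W,150,185,(400,700,-340,-200),'tab')
comps(W,110,135,(400,700,-340,-200),'panel')
for l in('knuckle_top','door_tab'): print(l,[(e['conf'],np.round(e['at']),W[int(e['at'][1]),int(e['at'][0])].round(1)) for e in viewer.landmark_of('wrist',l)][:2])
cv2.imwrite('pics/w13c.png',cv2.resize(p[0:300,170:470,::-1],None,fx=2,fy=2,interpolation=cv2.INTER_CUBIC))
E
```

```text
[ 647.01258487 -284.14967411  251.26598487] [-3.14147586e+00  3.02453780e-04 -3.05387969e+00]
tab [321, 0, 17, 77, 1269] [ 535. -288.  168.] rect [ 535.8 -287.6] [41.5  9.9] 5.1
panel [315, 77, 23, 127, 1604] [ 602. -282.  122.] rect [ 605.6 -282.5] [100.6  18.6] 5.9
knuckle_top [(0.7, array([326., 186.]), array([ 639.6, -279.7,  117.9]))]
door_tab [(0.65, array([328.,  36.]), array([ 534.8, -288.5,  167.9]))]
```

View pics/w13c.png

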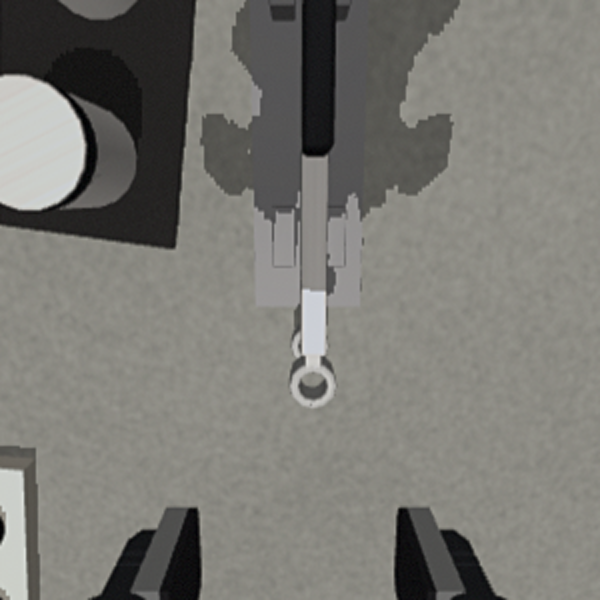

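```bash
python3 - <<'E'
from h import *
C=cam('wrist'); W=np.load('w13.npz')['W']; p=np.load('w13.npz')['p']
k=onplane((325.8,191.3),119,C); print('knuckle',k)
m=(W[...,2]>150)&(W[...,2]<185)&(np.abs(W[...,1]+288)<15)
P=W[m]; d=np.array([np.cos(.0876),np.sin(.0876)]); a=P[:,:2]@d; n=np.array([-d[1],d[0]]); b=P[:,:2]@n
e=np.percentile(a,99.7); print('tab edge',e,'mid n',(b.min()+b.max())/2,np.median(b), 'tab z',np.median(P[:,2]))
kx,kn=k[:2]@d,k[:2]@n; print('knuckle along',kx,'n',kn,'edge->knuckle',kx-e,'tab centre->knuckle',kx-e+25)
m=(W[...,2]>108)&(W[...,2]<135)&(np.abs(W[...,1]+283)<15); P=W[m]; b=P[:,:2]@n; print('panel n',np.percentile(b,[2,50,98]))
nn=(np.percentile(b,2)+np.percentile(b,98))/2
t=d*(e-25)+n*nn; print('tab centre',t); plan(t[0],t[1],190,np.pi/2+.0876); plan(t[0],t[1],130,np.pi/2+.0876)
E
```

```text
knuckle [ 644.52238118 -279.00882141  119.        ]
tab edge 529.3203310380595 mid n -333.42736677074043 -333.59819666887375 tab z 167.52793549801086
knuckle along 617.641081685149 n -334.32696045153364 edge->knuckle 88.32075064708943 tab centre->knuckle 113.32075064708943
panel n [-341.28408016 -333.48425713 -326.18738835]
tab centre [ 531.58442548 -288.33406875]
shift cm [11.52  0.63  6.12] turn -0.0 or 3.141 j6 -0.62
shift cm [11.52  0.63 12.12] turn -0.0 or 3.141 j6 -0.62
```

Emit:
{"name": "arm_command", "arguments": {
  "increments": [
    [[3,0.2,0,0],[6,0.4,0,0],[9,0.6,0,0],[11,0.6,0,0],[11.5,0.6,1,0],[11.5,0.6,3,0],[11.5,0.6,5,0],[11.5,0.6,6,0],[11.5,0.6,6,0],[11.5,0.6,6,0],[11.5,0.6,6,0]]
  ]
}}

```text
time: 32.02
eef_pos: [532.1, -289.6, 192.0]
tool_rot: [-3.141, 0.001, -3.055]
force: [0.8, 0.5, 0.4]
finger_gap: 0.527
grasp_force: 0.0
```

```bash
python3 - <<'E'
from h import *
p,d,W,C=look('w14')
comps(W,150,185,(400,700,-340,-200),'tab')
plan(531.6,-288.3,130,np.pi/2+.0876)
E
```

```text
tab [313, 193, 19, 94, 1714] [ 527. -289.  167.] rect [ 531.  -288.2] [49.8  9.9] 4.9
shift cm [0.05 0.15 6.21] turn -0.001 or 3.141 j6 -0.72
```

Emit:
{"name": "arm_command", "arguments": {
  "increments": [
    [[0.05,0.1,1.5,0],[0.05,0.1,3,0],[0.05,0.1,4.5,0],[0.05,0.1,5.5,0],[0.05,0.1,6,0],[0.05,0.1,6.1,0],[0.05,0.1,6.1,0],[0.05,0.1,6.1,0]]
  ]
}}

```text
time: 32.73
eef_pos: [531.3, -288.8, 130.9]
tool_rot: [-3.141, 0.001, -3.055]
force: [0.3, -0.1, 0.5]
finger_gap: 0.528
grasp_force: 0.0
```

Emit:
{"name": "arm_command", "arguments": {
  "increments": [
    [[0,0.05,0,0],[0,0.05,0,0],[0,0.05,0,0],[0,0.05,0,0],[0,0.05,0,0],[0,0.05,0,0],[0,0.05,0,0]]
  ],
  "jaw": 0.4
}}

```text
time: 33.32
eef_pos: [531.1, -288.2, 130.5]
tool_rot: [-3.141, 0.001, -3.055]
force: [-0.8, 0.2, 5.1]
finger_gap: 0.108
grasp_force: 59.9
```

Emit:
{"name": "arm_command", "arguments": {
  "increments": [
    [[0,0,-0.3,0],[0,0,-1,0],[0,0,-2,0],[0,0,-3.5,0],[0,0,-5,0],[0,0,-7,0],[0,0,-9,0],[0,0,-9,0]]
  ]
}}

```text
time: 33.98
eef_pos: [531.9, -288.8, 224.4]
tool_rot: [-3.138, 0.004, -3.055]
force: [1.1, 0.3, -3.9]
finger_gap: 0.112
grasp_force: 58.6
```

```bash
python3 - <<'E'
from h import *
p,d,W,C=look('w15')
R,t=pose(); print(t)
comps(W,250,266,(400,700,-340,-200),'tab'); comps(W,195,220,(400,700,-340,-200),'panel')
# target TCP at hang (pre-hang in front): knuckle = TCP + 113.9..; grasp TCP at (531.3,-288.3)
k=np.array([644.52,-279.01]); g=np.array([531.3,-288.4]); d0=np.array([np.cos(.0876),np.sin(.0876)])
L=(k-g)@d0; print('L',L, 'perp',np.cross(d0,k-g))
th=-.150; bx=np.array([np.cos(th),np.sin(th)]); by=np.array([-bx[1],bx[0]]); pin=np.array([650.0,108.7])
for off in (-110,0): 
    q=pin-L*bx+off*by; print(off,q); plan(q[0],q[1],175,th+np.pi/2)
E
```

```text
[ 531.61466432 -288.5388189   222.03200426]
tab [267, 243, 106, 130, 4960] [ 524. -289.  261.] rect [ 530.7 -292.1] [35.  48.2] 71.4
panel [307, 36, 24, 185, 4161] [ 466. -295.  216.] rect [ 471.1 -294.3] [78.6 10. ] 4.8
panel [310, 373, 18, 4, 64] [ 600. -283.  217.] rect [ 600.8 -283.3] [3.4 9.5] 0.3
L 113.60737854997443 perp -0.5513973184711016
-110 [521.23011528  16.91245591]
shift cm [-1.58 30.53  4.63] turn 0.236 or -2.905 j6 -0.72
0 [537.66830985 125.67727449]
shift cm [-4.16 41.23  4.61] turn 0.236 or -2.905 j6 -0.72<stdin>:7: DeprecationWarning: Arrays of 2-dimensional vectors are deprecated. Use arrays of 3-dimensional vectors instead. (deprecated in NumPy 2.0)
```

Emit:
{"name": "arm_command", "arguments": {
  "increments": [
    [[0,1.5,0,0],[-0.2,4,0,0.03],[-0.4,7,0,0.06],[-0.6,10,0,0.09],[-0.8,13,0,0.12],[-0.9,16,0,0.15],[-1.1,19.5,0,0.18],[-1.2,23,0,0.21],[-1.4,26,0,0.236],[-1.5,28.5,0,0.236],[-1.6,30,0,0.236],[-1.6,30.5,0,0.236]]
  ]
}}

```text
time: 35.03
eef_pos: [519.2, 20.1, 218.7]
tool_rot: [3.141, -0.002, 2.995]
force: [-0.1, -0.4, -4.7]
finger_gap: 0.109
grasp_force: 59.3
```

Emit:
{"name": "arm_command", "arguments": {
  "increments": [
    [[0,0,0.5,0],[0,0,1.5,0],[0,0,2.5,0],[0,0,3.5,0],[0,0,4.5,0],[0,0,4.9,0],[0,0,4.9,0],[0,0,4.9,0],[0,0,4.9,0]]
  ]
}}

```text
time: 35.78
eef_pos: [520.9, 17.0, 171.3]
tool_rot: [3.142, 0.001, 2.992]
force: [-0.4, -0.1, -5.2]
finger_gap: 0.107
grasp_force: 59.3
```

```bash
python3 - <<'E'
from h import *
p,d,W,C=look('w16')
L=113.6; th=-.150; bx=np.array([np.cos(th),np.sin(th)]); by=np.array([-bx[1],bx[0]]); pin=np.array([650.0,108.7])
for off in (-40,0): 
    q=pin-L*bx+off*by; print(off,q); plan(q[0],q[1],170.5,th+np.pi/2)
K=(pose()[1][:2]+L*bx); 
S=viewer.snapshot('scene'); cs=cam('scene'); T=viewer.snapshot('top'); ct=cam('top')
z0=pose()[1][2]-125.5; print('under',z0)
for P in ([*K,z0+92],[*K,z0+12],[*pin,102],[*pin,22]): print(np.round(proj(P,cs)),np.round(proj(P,ct)))
for n in('scene','top'):
    for l in('knuckle_top','knuckle_low','pin_top','pin_low'): print(n,l,[(round(e['conf'],2),np.round(e['at']).tolist()) for e in viewer.landmark_of(n,l)][:2])
cv2.imwrite('pics/sc16.png',cv2.resize(S[0][150:300,250:450,::-1],None,fx=4,fy=4,interpolation=cv2.INTER_CUBIC))
E
```

```text
-40 [531.69808025  86.12532873]
shift cm [-0.03  6.99  0.1 ] turn 0.0 or -3.142 j6 0.02
0 [537.67560555 125.67617185]
shift cm [-0.03 10.99  0.1 ] turn 0.0 or -3.142 j6 0.02
under 45.971908455335324
[321. 224.] [311. 163.]
[320. 246.] [311. 171.]
[364. 236.] [268. 160.]
[361. 257.] [270. 168.]
scene knuckle_top [(0.72, [458.0, 244.0]), (0.65, [320.0, 227.0])]
scene knuckle_low [(0.6, [324.0, 244.0]), (0.32, [364.0, 255.0])]
scene pin_top [(0.73, [365.0, 240.0]), (0.63, [388.0, 231.0])]
scene pin_low [(0.83, [363.0, 254.0])]
top knuckle_top [(0.69, [459.0, 224.0])]
top knuckle_low []
top pin_top [(0.61, [268.0, 164.0])]
top pin_low [(0.6, [274.0, 169.0])]
```

View pics/sc16.png

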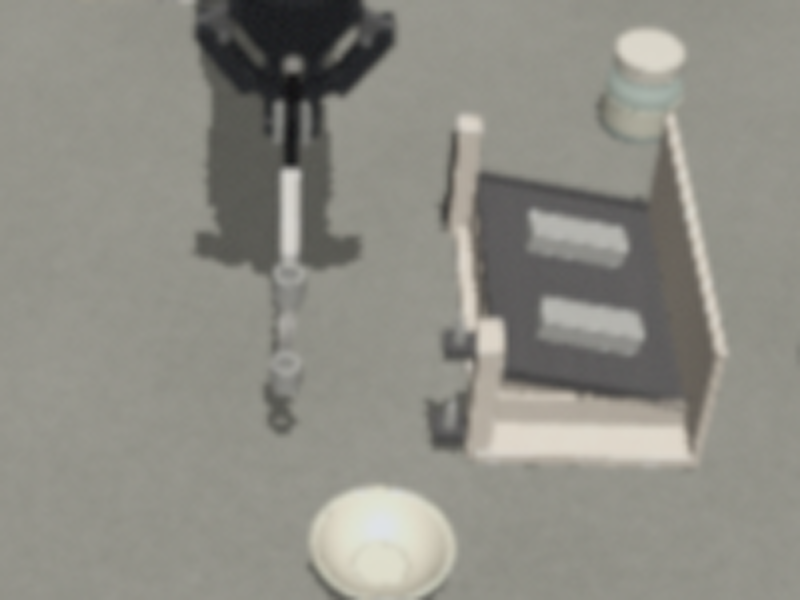

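Emit:
{"name": "arm_command", "arguments": {
  "increments": [
    [[0,1,0.1,0],[0,2.2,0.1,0],[0,3.6,0.1,0],[0,5,0.1,0],[0,6.4,0.1,0],[0,7.6,0.1,0],[0,8.6,0.1,0],[0,9.5,0.1,0],[0,10.2,0.1,0],[0,10.7,0.1,0],[0,10.9,0.1,0],[0,11,0.1,0]]
  ]
}}

```text
time: 37.33
eef_pos: [537.0, 126.1, 169.9]
tool_rot: [-3.141, -0.0, 2.992]
force: [0.3, -0.2, -5.0]
finger_gap: 0.109
grasp_force: 59.4
```

Emit:
{"name": "arm_command", "arguments": {
  "increments": [
    [[0,0,0,0],[0,0,0,0]]
  ]
}}

```text
time: 37.5
eef_pos: [537.0, 125.6, 170.0]
tool_rot: [-3.141, -0.0, 2.991]
force: [-0.1, -0.6, -5.3]
finger_gap: 0.111
grasp_force: 59.4
```

```bash
python3 - <<'E'
from h import *
s=ctrl.sense(); print(s['eef_pos'],s['tool_rot'],s['force'])
S=viewer.snapshot('scene'); cs=cam('scene')
cv2.imwrite('pics/sc17.png',cv2.resize(S[0][190:280,310:430,::-1],None,fx=6,fy=6,interpolation=cv2.INTER_CUBIC))
plan(537.68,125.68,170.5,-.150+np.pi/2)
P=np.array([650,108.7])
for z in (126,102,160,138): print(z,(proj([*P,z],cs)-[310,190])*6)
E
```

```text
[536.98971917 125.63429443 169.97775016] [-3.14146205e+00 -2.94980912e-05  2.99130541e+00] [-0.11214567 -0.62274786 -5.3138535 ]
shift cm [-0.07  0.02 -0.05] turn -0.0 or 3.141 j6 0.23
126 [327.95136556 234.39109629]
102 [323.1666336  274.09612714]
160 [334.95605493 176.26424422]
138 [330.39269053 214.13230567]
```

View pics/sc17.png

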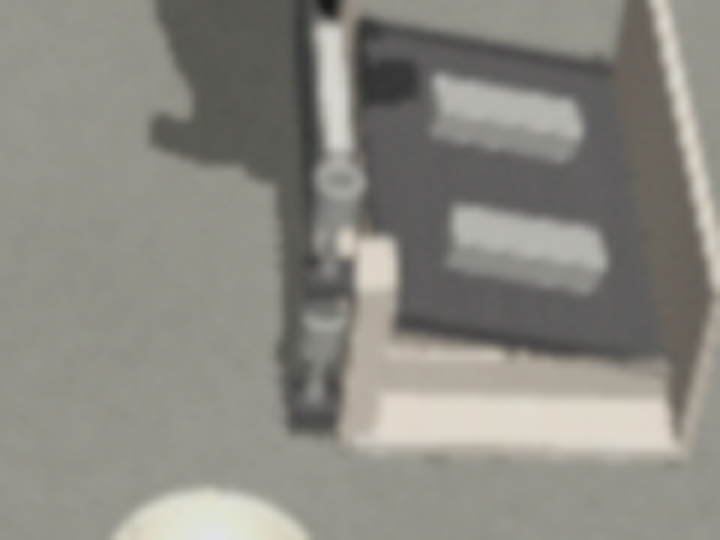

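Emit:
{"name": "arm_command", "arguments": {
  "increments": [
    [[-0.05,0,0.3,0],[-0.05,0,0.6,0],[-0.05,0,0.9,0],[-0.05,0,1.1,0],[-0.05,0,1.3,0],[-0.05,0,1.5,0],[-0.05,0,1.5,0],[-0.05,0,1.5,0]]
  ]
}}

```text
time: 38.22
eef_pos: [537.4, 126.0, 154.9]
tool_rot: [-3.142, -0.0, 2.992]
force: [-0.5, -0.1, -4.9]
finger_gap: 0.105
grasp_force: 59.4
```

Emit:
{"name": "arm_command", "arguments": {
  "increments": [
    [[0,0,0.15,0],[0,0,0.3,0],[0,0,0.45,0],[0,0,0.6,0],[0,0,0.7,0],[0,0,0.7,0]]
  ]
}}

```text
time: 38.72
eef_pos: [537.3, 125.9, 147.7]
tool_rot: [-3.141, -0.0, 2.992]
force: [-0.3, -0.0, -5.0]
finger_gap: 0.105
grasp_force: 59.4
```

Emit:
{"name": "arm_command", "arguments": {
  "increments": [
    [[0,0,0.15,0],[0,0,0.3,0],[0,0,0.45,0],[0,0,0.6,0],[0,0,0.7,0],[0,0,0.8,0],[0,0,0.8,0]]
  ]
}}

```text
time: 39.3
eef_pos: [537.4, 125.9, 139.8]
tool_rot: [-3.142, -0.0, 2.992]
force: [0.3, 0.6, -5.6]
finger_gap: 0.108
grasp_force: 59.4
```

Contact expected near 135.5; lower gently.

Emit:
{"name": "arm_command", "arguments": {
  "increments": [
    [[0,0,0.1,0],[0,0,0.2,0],[0,0,0.3,0],[0,0,0.35,0],[0,0,0.4,0],[0,0,0.4,0]]
  ]
}}

```text
time: 39.8
eef_pos: [537.5, 125.9, 135.9]
tool_rot: [-3.142, -0.0, 2.992]
force: [0.2, 0.3, -6.2]
finger_gap: 0.107
grasp_force: 59.4
```

Emit:
{"name": "arm_command", "arguments": {
  "increments": [
    [[0,0,0.03,0],[0,0,0.06,0],[0,0,0.09,0],[0,0,0.1,0]]
  ]
}}

```text
time: 40.13
eef_pos: [537.4, 126.0, 135.3]
tool_rot: [3.141, 0.0, 2.992]
force: [-2.7, 0.6, 0.5]
finger_gap: 0.108
grasp_force: 60.0
```

Emit:
{"name": "arm_command", "arguments": {
  "increments": [
    [[0,0,0.03,0],[0,0,0.05,0],[0,0,0.05,0]]
  ]
}}

```text
time: 40.38
eef_pos: [537.4, 126.0, 135.1]
tool_rot: [3.141, 0.001, 2.992]
force: [-5.4, 1.4, 4.2]
finger_gap: 0.106
grasp_force: 60.8
```

Emit:
{"name": "arm_command", "arguments": {
  "increments": [
    [[0,0,0,0],[0,0,0,0],[0,0,0,0],[0,0,0,0],[0,0,0,0],[0,0,-1,0],[0,0,-3,0],[0,0,-6,0],[0,0,-9,0],[0,0,-11,0],[0,0,-12,0],[0,0,-12,0]]
  ],
  "jaw": 4.0
}}

```text
time: 41.38
eef_pos: [538.3, 126.0, 257.0]
tool_rot: [3.141, 0.004, 2.992]
force: [0.6, 0.8, -0.2]
finger_gap: 0.472
grasp_force: 0.0
```

Emit:
{"name": "arm_command", "arguments": {
  "increments": [
    [[3,-3,-3,0],[6,-6,-4,0],[9,-9,-5,0],[12,-12,-5,0],[15,-15,-5,0],[17,-17,-5,0],[18,-18,-5,0],[18,-18,-5,0]]
  ]
}}

```text
time: 42.05
eef_pos: [329.9, -26.2, 303.8]
tool_rot: [-3.141, -0.001, 2.989]
force: [1.1, 0.4, 0.4]
finger_gap: 0.468
grasp_force: 0.0
```

```bash
python3 - <<'E'
from h import *
print(ctrl.sense()['time'],pose()[1])
S=viewer.snapshot('scene'); W=cloud(S[1],cam('scene'))
T=viewer.snapshot('top'); V=cloud(T[1],cam('top'))
for w in(W,V):
    comps(w,135,185,(400,720,60,220),'tab',15); comps(w,110,131,(400,720,60,200),'panel',15)
    comps(w,9,30,(380,720,-250,60),'low'); comps(w,75,105,(430,620,-480,-330),'cans')
a=cv2.resize(S[0][170:290,290:450,::-1],None,fx=4,fy=4,interpolation=cv2.INTER_CUBIC)
cv2.imwrite('pics/fin.png',a)
E
```

```text
42.05 [329.90674978 -26.16710646 303.82228361]
tab [361, 180, 6, 22, 96] [549. 126. 165.] rect [535.  127.6] [10.8 57. ] 83.1
panel [360, 177, 10, 59, 216] [605. 117. 125.] rect [547.8 122.6] [ 19.6 224.4] 83.4
low [330, 272, 18, 11, 122] [712.  41.  21.] rect [710.9  36.8] [18.1 45.6] 1.1
cans [159, 201, 21, 17, 259] [ 476. -398.   87.] rect [ 471.4 -399.8] [57.  50.1] 39.7
cans [152, 221, 23, 21, 364] [ 571. -401.   98.] rect [ 563.3 -402.6] [52.7 51.4] 39.1
tab [253, 191, 9, 23, 125] [527. 126. 165.] rect [529.6 128.4] [10.9 49.1] 81.3
panel [249, 156, 22, 89, 353] [565. 122. 121.] rect [543.3 124. ] [ 18.5 225.1] 82.6
low [289, 144, 18, 7, 71] [711.  41.  20.] rect [709.8  37. ] [45.7 19.9] 89.9
cans [458, 189, 23, 22, 381] [ 557. -400.   96.] rect [ 558.  -402.8] [51.6 52.1] 14.8
cans [457, 226, 23, 21, 360] [ 465. -398.   84.] rect [ 465.9 -399.4] [50.9 52.1] 26.2
```

View pics/fin.png

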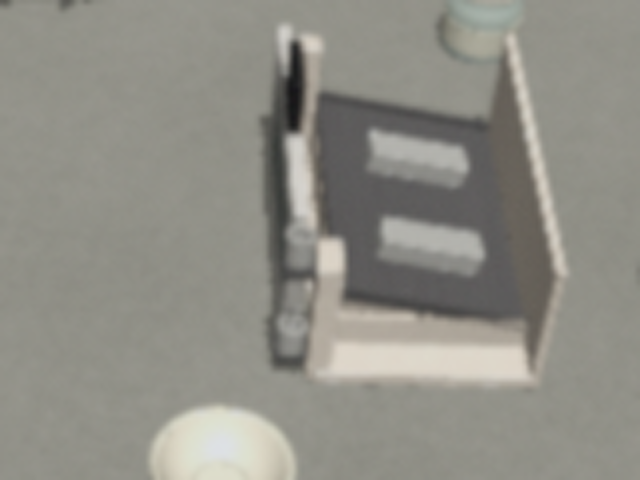

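```bash
python3 - <<'E'
from h import *
p,d,W,C=look('w20')
comps(W,155,185,(400,720,60,220),'tab',15)
m=(W[...,2]>119)&(W[...,2]<133)&(W[...,0]>420)&(W[...,0]<640)&(W[...,1]>90)&(W[...,1]<175); P=W[m]
if len(P)>20:
    v=cv2.fitLine(P[:,:2].astype(np.float32),cv2.DIST_L2,0,.01,.01).ravel(); print(len(P),np.degrees(np.arctan2(v[1],v[0])),P.mean(0),np.median(P[:,2]),P[:,0].min(),P[:,0].max())
    # y bay of panel mid relative to pin
    th=-.15; by=np.array([-np.sin(th),np.cos(th)]); q=(P[:,:2]-[650,108.7])@by; print('offset from pin plane',np.percentile(q,[5,50,95]))
E
```

```text
tab [484, 367, 11, 13, 51] [552. 118. 165.] rect [552.3 119. ] [9.1 3.6] 19.1
330 -7.9473867 [484.50045081 132.84109159 120.26600505] 120.10658407976655 438.6263354756165 510.1226424574007
offset from pin plane [-5.30340646 -0.73166324  3.47627107]
```

```bash
python3 -c "
from station import ctrl
print(ctrl.close_job())"
```

```text
the job is handed in; nothing more can be done
None
```

The job is handed in, with no verdict returned: both cans stand on the mat, the two specimen bars I found lie flat lengthways down the shelf, and the door hangs shut with both knuckles lowered onto their pins, its free end about 8 mm low, within the sag you gave.

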